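# Put the onions away in the tilt-out vegetable bin

### The arm

A 6-joint arm with a two-finger parallel gripper is mounted at the origin on a cart in front of the work surface, level with it; the furniture and walls round the work are solid. World frame = base frame: x ahead of the robot, y to its left, z up, the work surface at z = 0. Lengths are in m, angles in rad, forces in N, time in s.
With the tool pointing down it reaches from about 0.275 to 0.825 m from the base axis. Payload 4.9 kg.
Tool frame: the origin (TCP) lies midway between the tips of the shut fingers; the grasp point (between the pads) lies 19 mm behind it; z points along the fingers, y is the line along which they close (so a half turn about z gives the same grasp; the last joint's range is limited). The gripper opens to 85 mm and grips with 20 to 120 N. Pads are 22 mm wide; open, the fingers measure 114 mm over their backs; the gripper's body (76 mm by 85 mm) begins 54 mm behind the grasp point. The pads swing forward as they close: fully open they stand 13 mm farther back than shut.
Start: joints at [-0.134, 0.326, -0.193, 1.052, 0, 1.437], TCP at [0.55, 0, 0.231] pointing down, gripper open.
Joint ranges: [-2.65, 2.65], [-0.97, 1.79], [-1.3, 1.35], [-1.93, 2.1], [-1.47, 1.37], [-3.14, 3.14]. Speed limits (rad/s): [2.57, 2.57, 3.14, 3.14, 3.14, 3.14].

### API

Orientations are given as a unit quaternion [w, x, y, z].
In Python, from station import manip gives the robot as it stands.
- The arm moves only by the tool play_rows, never from a script. Its argument "targets" is a list that holds one entry, the list of rows, each a list of 7 numbers: the turn, a rotation vector about the tool's x, y, z in degrees, then the shift along the tool's x, y, z in m, then the opening, from 0 (shut) to 1 (fully open). A call has 1 to 12 rows; each row shifts and turns the commanded pose from where the row before left it, along the tool's axes as they then stand; what a row does not reach is not made up. A row lasts 1/12 s, in which the tool goes at most 41.7 mm and 7.16 degrees, less where a joint would pass 70% of its speed; a pose out of reach is approached as far as the arm can. A call with a gripper value outside its range is refused whole. The fingers move at their own pace and stop on an object; "force" is the grip in N (left out, the last holds). Time passes only in rows, so rows that do not move let the fingers close. It gives the time, the measured TCP pose, the force, the opening and the grip force at its end, in the units of the state.
- manip.get_obs(): the state, without advancing time (a new reading comes with each control period).
- manip.snapshot(name): name is "scene" or "side" or "wrist"; returns a dict with "pixels" (400x640x3 uint8, red, green, blue), "fovy" (degrees; the focal length in pixels is half the picture's height over the tangent of half this angle, whatever the lens; pixels are square), "cx", "cy" (the principal point, pixels), "R" (3x3) and "t" (3): a world point X has camera coordinates R X + t; the wrist camera has in their place "T_tool_cam" (4x4, takes a point from camera to tool coordinates, whose origin is the TCP and whose axes are the flange's). Camera axes: x right, y down, z forward; pixel columns grow to the right and rows downward; lengths in m; the calibration is good to about 2 mm. The wrist camera is an equidistant fisheye: a pixel r from the principal point sees the ray r / f radians off the axis. A picture is of the moment at which its call begins: read the wrist's pose just before it. There is no depth.
- manip.job_done(): hands the job in; it is judged then, once.
Trained networks look in the newest picture that a camera, given by its name, has taken for a name from the list of things; names that differ only in an ending like _2 or _b are one class to them, and where a whole thing is asked for, a point or a joint stands for the part that bears it (a point fixed in the world has none). Each returns a list of dicts, best first, with "score" (0 to 1); they miss things now and then, are a little off and sometimes report something else, mostly with a low value. They report only what shows in the picture. A call takes as long as a camera call.
- manip.spot_in(label, camera): "box" ([centre column, centre row, width, height] in pixels, round what is visible of it).
The state is a dict: "t": time; "qpos": joint angles; "joint_vel": joint speeds; "joint_efforts": joint torques, N m; "eef_pos": TCP position; "tcp_rot": TCP orientation; "contact_force": force on the tool from outside, world axes, zero at the start; "wrist_torque": the same for the moment, N m; "width": opening from 0.0 (shut) to 1.0 (fully open); "grip_force": force on a finger pad.
Only numpy, scipy, OpenCV 4.12 (cv2) and the standard library are available. Lean on these libraries where they do the work, as an engineer would, in place of code of your own. Each camera call takes 0.05 s, during which the arm holds its last target. There are 200 camera calls.

### The job

Put the four onions away: lift the jar that stands in front of the tilt-out vegetable bin out of the way and stand it to one side of the bin, pull the bin's front open to its stop, and tip the onions out of the wooden trug into the bin. Then stand the trug back upright on the worktop and close the front fully, with all the onions inside. Do not drive the front against a jar, knock any jar over, or shift the mug, the flat tin, the tea box or the tin opener.

Things in the scene. Friction and masses are not known exactly. Their poses are not given: they have to be found in the camera images.
- veg_bin: Fixed tilt-out vegetable bin on the worktop: light oak cabinet 206 deep (x) x 268 wide (y) x 240 mm high with a darker top board. Origin under the centre of the cabinet; own +x points to its back, own -x is the side the front opens to. The cabinet's mouth is the plane x = -100 mm. It may stand turned by up to 8 degrees; wall cupboards hang 0.32 m above the worktop from world x = 0.68 m on.
- bin_front (a joint): Tilt of the bin's front, rad: 0 shut flush, 0.8 open against its stop. The oak front (256 wide, 206 high, 14 mm thick, bow pull near the top) swings top-first out of the cabinet about its lower edge and carries the metal bucket along. Stiff hinge (0.5 N m friction, up to 0.6 N m of weight): it stays where it is left; 4 to 6 N at the pull moves it. Starts 0 to 0.08 ajar.
- bin_hinge (a point): Middle of the hinge line, 20 mm above the worktop; axes of the tilting front: y along the hinge, z up the panel, x into the bucket (they tilt with it: z leans to the cabinet's -x as it opens). In these axes the panel's inner face is x = 0, outer face x = -14 mm, top edge z = 206 mm, and it spans y = -128 to 128 mm.
- bin_pull (a point): Middle of the dark steel bow pull's grip bar: 10 mm round, straight for 96 mm along y, 44 mm off the panel's outer face (39 mm clear behind it), at x = -58, z = 194 mm in the hinge's axes; axes as bin_hinge. Shut it is 214 mm above the worktop, at the stop about 114 mm.
- bucket (a point): Centre of the bucket's inner floor, axes as bin_hinge. Open-topped, 212 mm wide inside (y), 150 mm from panel to back wall (x -75 to 75), back wall 105 high, sides 173 high at the panel, sloping down to the back. At the stop it lies open to above from the cabinet's mouth to 135 mm before it; there its sides reach 200 mm above the worktop, the panel's top edge 165 mm.
- trug: Loose wooden trug, about 0.32 kg empty: 139 mm long (x) over two dark end boards, 205 mm wide (y). Floor 84 mm wide, 6 mm thick; its two slatted sides rise outwards at 30 degrees to lips at y = +-100 mm, 38 mm up, so things roll out over a lip once it is tipped sideways (about x) by more than 35 degrees or so. Origin under its floor's centre. The four onions lie in it.
- trug_rail (a point): Middle of the trug's carrying rail, 125 mm above its underside: a straight flat wooden bar along the trug's x, 14 mm thick (y) and 26 mm high (z), 123 mm free length between the end boards; axes as the trug.
- onion_1: First brown onion in the trug, 60 mm wide, 58 mm tall plus a thin dry neck, about 0.1 kg, stiff and roundish; origin at its root end, z towards the neck.
- onion_2: Second brown onion in the trug, 60 mm wide, 58 mm tall plus a thin dry neck, about 0.1 kg, stiff and roundish; origin at its root end, z towards the neck.
- onion_3: Third brown onion in the trug, 60 mm wide, 58 mm tall plus a thin dry neck, about 0.1 kg, stiff and roundish; origin at its root end, z towards the neck.
- onion_4: Fourth brown onion in the trug, 60 mm wide, 58 mm tall plus a thin dry neck, about 0.1 kg, stiff and roundish; origin at its root end, z towards the neck.
- spice_jar_green: Clear spice jar with green herb and a white cap, 47 mm across, 98 mm tall, 0.11 kg; origin under its centre, z up. One of the three jars stands before the bin's front, in the way of its swing; the others stand to the sides. Which one differs.
- spice_jar_red: Spice jar with a red cap, 41 mm across, 105 mm tall, 0.11 kg; origin under its centre, z up. See spice_jar_green.
- olive_jar: Square-shouldered glass jar of green olives with a yellow lid, 67 x 68 mm, 106 mm tall, the lid 62 mm across and 11 mm high, about 0.42 kg; origin under its centre, z up. See spice_jar_green.
- mug: Bystander: tall speckled stoneware tankard 81 mm across, 132 mm tall; origin on its underside, the cup's axis 18 mm to its +y, the handle reaching to 58 mm at its -y. It stands on the side opposite the trug. On the right the worktop ends at a wall panel at world y = -0.49 m, 0.26 m high.
- fish_tin: Bystander: flat round tin, 86 mm across, 40 mm high; origin under its centre.
- tea_box: Bystander: dark blue carton 73 (x) x 138 (y) x 76 mm high; origin under its centre.
- tin_opener: Bystander: black-handled opener lying flat near the front edge, 174 (x) x 41 (y) x 20 mm high; origin under its centre.

How it is judged:
On the way, in this order (a step that is already met when the one before it is completed fails the run):
1. the bin's front is pulled open against its stop (value of joint bin_front above 0.77 rad), for 0.2 s.
2. the trug is tipped over the open bin (angle between trug's own z axis and vertical above 0.6 rad and horizontal distance between trug_rail and bucket below 0.32 m and height (world z) of trug_rail above 0.18 m and value of joint bin_front above 0.6 rad), for 0.1 s.
At the end, for the whole second after the job is handed in: The front is shut (within 0.03 rad) with all four onions at rest inside its bucket; the trug stands upright (within 0.1 rad) on the worktop; all three jars stand upright (within 0.1 rad) on the worktop, each with its axis more than 155 mm to the left or right of the bin's centre line; all at rest (value of joint bin_front below 0.03 rad and x of onion_1 in the frame of bucket between -0.08 and 0.08 m and y of onion_1 in the frame of bucket between -0.11 and 0.11 m and z of onion_1 in the frame of bucket between -0.005 and 0.17 m and linear speed of each of onion_1, onion_2, onion_3, onion_4 below 0.05 m/s and x of onion_2 in the frame of bucket between -0.08 and 0.08 m and y of onion_2 in the frame of bucket between -0.11 and 0.11 m and z of onion_2 in the frame of bucket between -0.005 and 0.17 m and x of onion_3 in the frame of bucket between -0.08 and 0.08 m and y of onion_3 in the frame of bucket between -0.11 and 0.11 m and z of onion_3 in the frame of bucket between -0.005 and 0.17 m and x of onion_4 in the frame of bucket between -0.08 and 0.08 m and y of onion_4 in the frame of bucket between -0.11 and 0.11 m and z of onion_4 in the frame of bucket between -0.005 and 0.17 m and angle between each of trug, spice_jar_green, spice_jar_red, olive_jar's own z axis and vertical below 0.1 rad and height (world z) of trug between -0.01 and 0.012 m and linear speed of each of trug, spice_jar_green, spice_jar_red, olive_jar below 0.02 m/s and height (world z) of spice_jar_green between -0.01 and 0.012 m and (y of spice_jar_green in the frame of veg_bin above 0.155 m or y of spice_jar_green in the frame of veg_bin below -0.155 m) and height (world z) of spice_jar_red between -0.01 and 0.012 m and (y of spice_jar_red in the frame of veg_bin above 0.155 m or y of spice_jar_red in the frame of veg_bin below -0.155 m) and height (world z) of olive_jar between -0.01 and 0.012 m and (y of olive_jar in the frame of veg_bin above 0.155 m or y of olive_jar in the frame of veg_bin below -0.155 m)); the robot touches nothing.
It fails at once if a jar is knocked over (angle between any of spice_jar_green, spice_jar_red, olive_jar's own z axis and vertical above 0.7 rad).
It fails at once if the bin or its front is driven against a jar (contact force between veg_bin and spice_jar_green above 4 N or contact force between veg_bin and spice_jar_red above 4 N or contact force between veg_bin and olive_jar above 4 N).
It fails at once if the mug, the flat tin, the tea box or the tin opener is shifted by more than 40 mm or tipped (distance of any of mug, fish_tin, tea_box, tin_opener from where it was at the start of the episode above 0.04 m or angle between any of mug, fish_tin, tea_box, tin_opener's own z axis and vertical above 0.5 rad).
It also fails if it takes over 72 s, if anything falls off the work surface, if the arm or the gripper's body presses on something with over 40 N, if the wrist force passes 120 N, or if a joint passes its speed limit or range.

## Working session

There is one attempt and no reset: what is moved stays moved. The work goes in short steps, Python scripts to look and compute and a tool call to move; the robot and the scene stay as the last step left them, time stands still between calls to the robot, and variables do not carry over. Pictures are saved under pics/ and viewed, at most 10 in all, crops included, and the job is handed in when it is done.

Besides the shell and the picture viewer there is one more tool, called after ">>>" by a JSON object that holds its "op" and its "data", one argument or row to a line. play_rows: Moves the arm, as the interface text tells. Its arguments: {"type":"object","properties":{"targets":{"type":"array","items":{"type":"array","items":{"type":"array","items":{"type":"number"}}}},"force":{"type":"number"}},"required":["targets"]}

```bash
mkdir -p pics; ls; cat > h.py <<'E'
import numpy as np,cv2
from scipy.spatial.transform import Rotation as Ro
from station import manip
def snap(n,f=None):
    o=manip.get_obs(); s=manip.snapshot(n)
    if f: cv2.imwrite('pics/'+f,cv2.cvtColor(s['pixels'],cv2.COLOR_RGB2BGR))
    s['obs']=o; return s
def ray(s,u,v):
    f=200/np.tan(np.radians(s['fovy'])/2); a=np.array([u-s['cx'],v-s['cy']],float)
    if 'R' in s:
        d=np.array([a[0]/f,a[1]/f,1]); R=np.array(s['R']); return -R.T@np.array(s['t']), R.T@d
    r=np.linalg.norm(a); th=r/f; d=np.r_[a/max(r,1e-9)*np.sin(th),np.cos(th)]
    o=s['obs']; q=o['tcp_rot']; Rt=Ro.from_quat([q[1],q[2],q[3],q[0]]).as_matrix()
    T=np.array(s['T_tool_cam']); return Rt@T[:3,3]+np.array(o['eef_pos']), Rt@T[:3,:3]@d
def atz(s,u,v,z):
    c,d=ray(s,u,v); return c+d*(z-c[2])/d[2]
def proj(s,X):
    f=200/np.tan(np.radians(s['fovy'])/2); X=np.array(s['R'])@np.asarray(X,float)+np.array(s['t'])
    return np.array([s['cx']+f*X[0]/X[2],s['cy']+f*X[1]/X[2]])
E
python3 - <<'E'
from h import *
np.set_printoptions(precision=3,suppress=True)
for c in ['scene','side','wrist']:
    s=snap(c,c+'0.png'); print(c,s['fovy'],s['cx'],s['cy'])
    if 'R' in s: print('cam at',ray(s,0,0)[0], np.array(s['R'])[2])
    else: print(np.array(s['T_tool_cam']))
    for l in ['veg_bin','bin_pull','trug','trug_rail','onion_1','spice_jar_green','spice_jar_red','olive_jar','mug','fish_tin','tea_box','tin_opener']:
        print(l,[(np.round(d['box']).astype(int).tolist(),round(d['score'],2)) for d in manip.spot_in(l,c)[:4]])
print(manip.get_obs())
E
```

```text
pics
scene 55.400453743923094 321.5129011875787 208.2404727768754
cam at [-0.229 -0.521  0.775] [ 0.704  0.45  -0.549]
veg_bin [([357, 198, 106, 105], 0.58)]
bin_pull [([344, 212, 82, 76], 0.92)]
trug [([406, 293, 91, 83], 0.73)]
trug_rail [([404, 293, 92, 84], 0.92)]
onion_1 [([412, 309, 20, 25], 0.81), ([383, 300, 14, 18], 0.65), ([421, 295, 21, 24], 0.53)]
spice_jar_green [([267, 194, 16, 28], 0.58), ([353, 199, 106, 106], 0.48)]
spice_jar_red [([329, 246, 20, 37], 0.77), ([344, 216, 80, 78], 0.27)]
olive_jar [([421, 254, 30, 38], 0.59)]
mug [([210, 213, 30, 46], 0.8)]
fish_tin [([241, 190, 27, 22], 0.61)]
tea_box [([457, 270, 29, 50], 0.65), ([384, 300, 8, 18], 0.55)]
tin_opener [([316, 292, 62, 14], 0.84)]
side 52.555958757714635 320.0126634184358 194.23067649701613
cam at [-0.395  0.009  1.029] [ 0.74  -0.002 -0.673]
veg_bin [([336, 172, 86, 91], 0.58)]
bin_pull [([338, 190, 84, 56], 0.78)]
trug [([426, 231, 68, 67], 0.89)]
trug_rail [([424, 231, 75, 62], 0.57)]
onion_1 [([414, 247, 17, 16], 0.76), ([414, 232, 16, 16], 0.66), ([439, 245, 4, 15], 0.63), ([425, 232, 8, 15], 0.57)
[... 646 characters left out ...]
8, 339, 86, 12], 0.62)]
onion_1 []
spice_jar_green []
spice_jar_red [([303, 239, 41, 72], 0.81)]
olive_jar [([384, 343, 8, 7], 0.38)]
mug []
fish_tin []
tea_box []
tin_opener [([207, 239, 71, 110], 0.79), ([484, 239, 306, 321], 0.51)]
{'t': 1.95, 'qpos': array([-0.134,  0.326, -0.193,  1.052, -0.   ,  1.437]), 'joint_vel': array([-0.   , -0.   ,  0.   , -0.001, -0.002,  0.   ]), 'joint_efforts': array([  0.   , -44.332,  26.275,   0.001,   0.   ,  -0.   ]), 'eef_pos': array([ 0.55 , -0.   ,  0.231]), 'tcp_rot': array([0.   , 0.707, 0.707, 0.   ]), 'contact_force': array([-0.231, -0.312,  0.69 ]), 'wrist_torque': array([ 0.028, -0.046, -0.053]), 'grip_force': 0.0, 'width': 0.9976120279340571}
```

```bash
python3 - <<'E'
import cv2,numpy as np
a=cv2.imread('pics/scene0.png')[145:345,190:490]; b=cv2.imread('pics/side0.png')[115:285,190:490]
r=lambda i:cv2.resize(i,None,fx=2.6,fy=2.6,interpolation=cv2.INTER_CUBIC)
cv2.imwrite('pics/a.png',r(a)); cv2.imwrite('pics/b.png',r(b))
E
```

```text
(no output)
```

View pics/a.png

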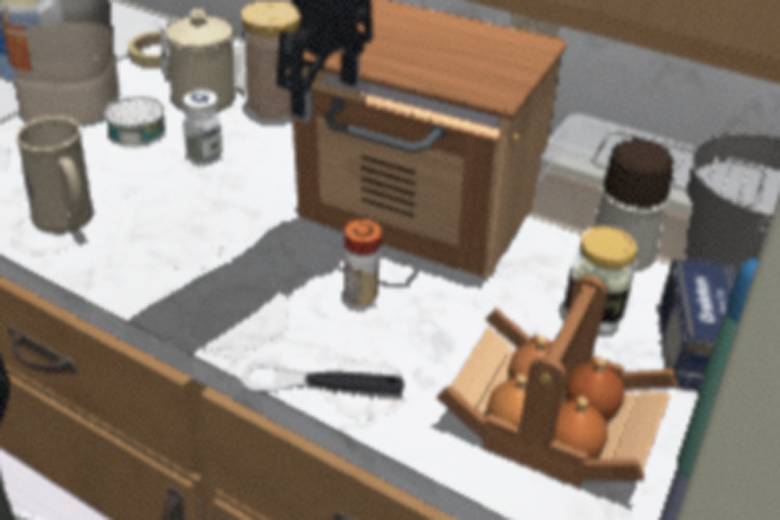

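View pics/b.png

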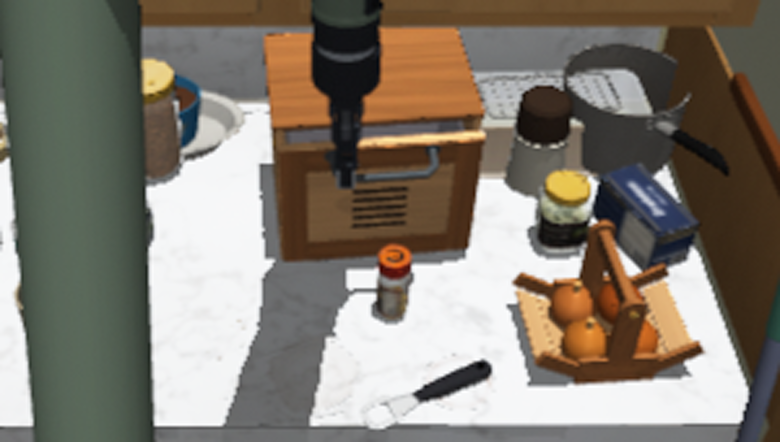

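View pics/wrist0.png

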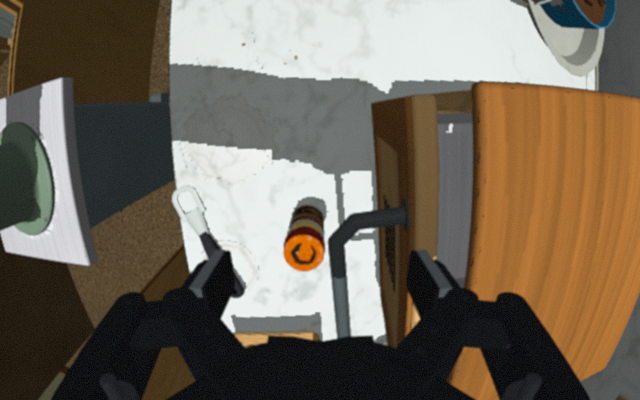

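```bash
python3 - <<'E'
from h import *
np.set_printoptions(precision=3,suppress=True)
S={c:snap(c) for c in ['scene','side','wrist']}
A=lambda x,y:(x/2.6+190-.3,y/2.6+145-.3); B=lambda x,y:(x/2.6+190-.3,y/2.6+115-.3)
def p(n,c,uv,z): print(n,c,atz(S[c],*uv,z))
p('red','scene',A(363,229),.105);p('red','side',B(395,257),.105);p('red','wrist',(303,252),.105)
for n,a in [('railnear',(545,368)),('railfar',(592,283))]: p(n,'scene',A(*a),.138)
for n,a in [('railnear',(632,303)),('railfar',(602,228))]: p(n,'side',B(*a),.138)
for n,a in [('top near L',(278,125)),('near R',(484,112)),('far L',(265,35)),('far R',(458,30))]: p(n,'side',B(*a),.24)
for n,a in [('near R',(500,120)),('far R',(564,45))]: p(n,'scene',A(*a),.24)
p('topfrontL','wrist',(477,83),.24);p('topfrontR','wrist',(467,350),.24)
p('panelbotL','side',B(285,256),.02);p('panelbotR','side',B(470,247),.02)
p('panelbotL','scene',A(298,215),.02);p('panelbotR','scene',A(488,275),.02)
for n,a in [('pull L',(362,178)),('pull R',(434,172))]: p(n,'side',B(*a),.21)
for n,a in [('pull L',(333,125)),('pull R',(425,147))]: p(n,'scene',A(*a),.21)
p('pull','wrist',(338,240),.212);p('pull','wrist',(343,330),.212)
p('olive','side',B(567,186),.106);p('olive','scene',A(608,243),.106);p('green','scene',A(203,97),.098)
p('mug','scene',A(52,127),.132);p('tin','scene',A(135,108),.04)
p('op','scene',A(400,385),.01);p('op','scene',A(245,380),.01)
p('tea','side',B(650,190),.076)
for n,a in [('trug floor FL',(545,378)),('FR',(640,378))]: p(n,'side',B(*a),.0)
E
```

```text
red scene [ 0.533 -0.062  0.105]
red side [ 0.528 -0.063  0.105]
red wrist [ 0.532 -0.061  0.105]
railnear scene [ 0.414 -0.329  0.138]
railfar scene [ 0.55  -0.32   0.138]
railnear side [ 0.42  -0.328  0.138]
railfar side [ 0.545 -0.317  0.138]
top near L side [0.621 0.081 0.24 ]
near R side [ 0.646 -0.173  0.24 ]
far L side [0.819 0.107 0.24 ]
far R side [ 0.831 -0.156  0.24 ]
near R scene [ 0.625 -0.171  0.24 ]
far R scene [ 0.833 -0.157  0.24 ]
topfrontL wrist [0.622 0.089 0.24 ]
topfrontR wrist [ 0.644 -0.07   0.24 ]
panelbotL side [0.615 0.08  0.02 ]
panelbotR side [ 0.632 -0.172  0.02 ]
panelbotL scene [0.608 0.082 0.02 ]
panelbotR scene [ 0.638 -0.175  0.02 ]
pull L side [ 0.556 -0.021  0.21 ]
pull R side [ 0.567 -0.107  0.21 ]
pull L scene [ 0.556 -0.004  0.21 ]
pull R scene [ 0.575 -0.11   0.21 ]
pull wrist [ 0.559 -0.     0.212]
pull wrist [ 0.564 -0.068  0.212]
olive side [ 0.66  -0.297  0.106]
olive scene [ 0.665 -0.299  0.106]
green scene [0.671 0.287 0.098]
mug scene [0.461 0.351 0.132]
tin scene [0.666 0.417 0.04 ]
op scene [ 0.434 -0.174  0.01 ]
op scene [ 0.348 -0.035  0.01 ]
tea side [ 0.686 -0.419  0.076]
trug floor FL side [ 0.422 -0.247  0.   ]
FR side [ 0.422 -0.364  0.   ]
```

>>> {"op": "play_rows", "data": {
  "targets": [
    [[0, 0, -7.1, 0, 0, -0.005, 1], [0, 0, -7.1, 0, 0, -0.005, 1], [0, 0, -7.1, 0, 0, -0.005, 1], [0, 0, -7.1, 0, 0, -0.005, 1], [0, 0, -7.1, 0, 0, -0.005, 1], [0, 0, -7.1, 0, 0, -0.005, 1], [0, 0, -7.1, 0, 0, -0.005, 1], [0, 0, -7.1, 0, 0, -0.005, 1], [0, 0, -7.1, 0, 0, -0.005, 1], [0, 0, -7.1, 0, 0, -0.005, 1], [0, 0, -7.1, 0, 0, -0.005, 1], [0, 0, -7.1, 0, 0, -0.005, 1]]
  ]
}}

```text
t: 3.1
eef_pos: [0.55, 0.0, 0.2915]
tcp_rot: [-0.0, 0.039, 0.999, -0.0]
contact_force: [1.0, -0.9, -0.4]
width: 0.995
grip_force: 0.0
```

>>> {"op": "play_rows", "data": {
  "targets": [
    [[0, 0, -4.5, 0, 0, 0, 1], [0, 0, -4.5, 0, 0, 0, 1], [0, -6, 0, 0, 0, 0, 1], [0, -6, 0, 0, 0, 0, 1], [0, -6, 0, 0, 0, 0, 1], [0, -6, 0, 0, 0, 0, 1], [0, -6, 0, 0, 0, 0, 1], [0, 0, 0, 0, 0, 0, 1]]
  ]
}}

```text
t: 3.77
eef_pos: [0.5422, 0.0013, 0.2849]
tcp_rot: [0.255, -0.035, 0.966, 0.01]
contact_force: [-1.9, 1.1, -1.9]
width: 1.003
grip_force: 0.0
```

```bash
cat >> h.py <<'E'
np.set_printoptions(precision=4,suppress=True)
def st():
    o=manip.get_obs(); q=o['tcp_rot']; R=Ro.from_quat([q[1],q[2],q[3],q[0]]).as_matrix()
    print('t',o['t'],'p',o['eef_pos'],'q',o['qpos'],'w',o['width'],'F',o['contact_force'],o['grip_force'],'\nR',R.tolist()); return np.array(o['eef_pos']),R
def go(*pts):
    p,R=st()
    for x in pts:
        x=np.array(x); print(x,'tool shift',R.T@(x-p),np.linalg.norm(x-p)); p=x
E
python3 -c "
from h import *
go([.48,-.066,.21],[.4905,-.065,.145],[.5405,-.061,.0585])"
```

```text
t 3.7667 p [0.5422 0.0013 0.2849] q [-0.2144 -0.0793 -0.6669  0.4848  0.1423 -0.2501] w 1.0026481447123041 F [-1.8608  1.064  -1.8777] 0.0 
R [[-0.8672861608897457, -0.07260478292671911, 0.49248681264099853], [-0.061934762551220726, 0.9973578409868873, 0.03796606655552792], [-0.4939421021909854, 0.002425390306500609, -0.8694914129334521]]
[ 0.48  -0.066  0.21 ] tool shift [ 0.0952 -0.0628  0.0319] 0.1184190911070787
[ 0.4905 -0.065   0.145 ] tool shift [0.0229 0.0001 0.0617] 0.06585020880756567
[ 0.5405 -0.061   0.0585] tool shift [-0.0009  0.0001  0.1   ] 0.099991249617154
```

>>> {"op": "play_rows", "data": {
  "targets": [
    [[0, 0, 0, 0.032, -0.021, 0.0106, 1], [0, 0, 0, 0.032, -0.021, 0.0106, 1], [0, 0, 0, 0.032, -0.021, 0.0106, 1], [0, 0, 0, 0.0115, 0, 0.031, 1], [0, 0, 0, 0.0115, 0, 0.031, 1], [0, 0, 0, 0, 0, 0, 1], [0, 0, 0, 0, 0, 0, 1]]
  ]
}}

```text
t: 4.35
eef_pos: [0.4987, -0.067, 0.1494]
tcp_rot: [0.256, -0.035, 0.966, 0.011]
contact_force: [-0.2, -0.0, 1.5]
width: 0.994
grip_force: 0.0
```

```bash
python3 -c "
from h import *
go([.5405,-.061,.0585])
s=snap('wrist','w1.png')
d=manip.spot_in('spice_jar_red','wrist')[:2];print(d)
"
```

```text
t 4.35 p [ 0.4987 -0.067   0.1494] q [-0.4294  0.0457 -0.9553  0.1072  0.243  -0.4445] w 0.9936913937586594 F [-0.1605 -0.0286  1.4848] 0.0 
R [[-0.8663398725531338, -0.07319362419549931, 0.4940626666747325], [-0.062358841608078794, 0.9973147149165024, 0.03840226925995799], [-0.4955467688300655, 0.002460241480788463, -0.8685777726340561]]
[ 0.5405 -0.061   0.0585] tool shift [0.0084 0.0027 0.0999] 0.10026598731367772
[{'box': [322.8, 188.1, 54.3, 124.8], 'score': 0.93}]
```

View pics/w1.png

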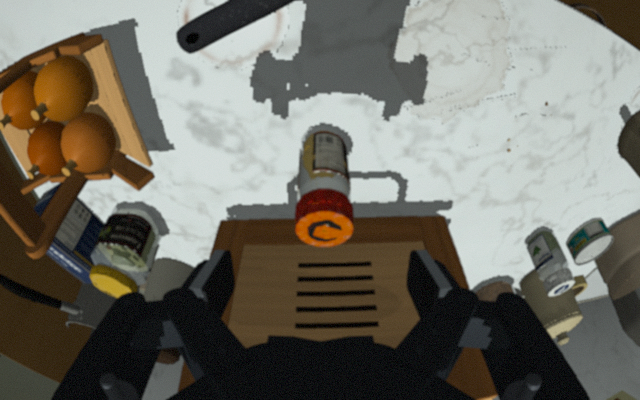

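>>> {"op": "play_rows", "data": {
  "targets": [
    [[0, 0, 0, 0.002, 0.0006, 0.025, 1], [0, 0, 0, 0.002, 0.0006, 0.025, 1], [0, 0, 0, 0.002, 0.0006, 0.025, 1], [0, 0, 0, 0.002, 0.0006, 0.025, 1], [0, 0, 0, 0, 0, 0, 1], [0, 0, 0, 0, 0, 0, 0.3], [0, 0, 0, 0, 0, 0, 0.3], [0, 0, 0, 0, 0, 0, 0.3], [0, 0, 0, 0, 0, 0, 0.3], [0, 0, 0, 0, 0, 0, 0.3]]
  ],
  "force": 40
}}

```text
t: 5.28
eef_pos: [0.5428, -0.0618, 0.0623]
tcp_rot: [0.261, -0.036, 0.965, 0.009]
contact_force: [-2.0, -0.6, 6.5]
width: 0.465
grip_force: 39.5
```

```bash
python3 -c "
from h import *
p,R=st()
print('up40',R.T@[0,0,.04],'mv',R.T@[-.01,.26,0])
"
```

```text
t 5.2833 p [ 0.5428 -0.0618  0.0623] q [-0.3706  0.3115 -0.9782 -0.2039  0.2172 -0.3906] w 0.465127444255739 F [-1.9832 -0.5667  6.5119] 39.509368515136885 
R [[-0.8614888013408681, -0.07352088982003646, 0.5024258392283824], [-0.0641185899785186, 0.9972929478146657, 0.03599420312079207], [-0.5037120721041345, -0.0012062334783468527, -0.8638707619877841]]
up40 [-0.0201 -0.     -0.0346] mv [-0.0081  0.26    0.0043]
```

>>> {"op": "play_rows", "data": {
  "targets": [
    [[0, 0, 0, -0.01, 0, -0.0173, 0.3], [0, 0, 0, -0.01, 0, -0.0173, 0.3], [0, 0, 0, -0.001, 0.03, 0.0005, 0.3], [0, 0, 0, -0.001, 0.038, 0.0006, 0.3], [0, 0, 0, -0.001, 0.04, 0.0006, 0.3], [0, 0, 0, -0.001, 0.04, 0.0006, 0.3], [0, 0, 0, -0.001, 0.04, 0.0006, 0.3], [0, 0, 0, -0.001, 0.038, 0.0006, 0.3], [0, 0, 0, -0.001, 0.03, 0.0006, 0.3], [0, 0, 0, 0, 0, 0, 0.3], [0, 0, 0, 0, 0, 0, 0.3]]
  ]
}}

```text
t: 6.2
eef_pos: [0.5303, 0.1962, 0.1005]
tcp_rot: [0.259, -0.037, 0.965, 0.01]
contact_force: [-0.5, 0.4, -0.3]
width: 0.469
grip_force: 41.1
```

```bash
python3 -c "
from h import *
p,R=st()
print('down',R.T@[0,0,p[2]*0+.0625-p[2]])
"
```

```text
t 6.2 p [0.5303 0.1962 0.1005] q [ 0.2778  0.2546 -0.8928 -0.092  -0.1002  0.1745] w 0.4690479545212856 F [-0.523   0.3801 -0.2545] 41.144946790882386 
R [[-0.8631809477499413, -0.0767671334102414, 0.4990245070830566], [-0.06655333125412762, 0.9970490322416199, 0.038260703143409014], [-0.5004890663545926, -0.00018583332291946877, -0.8657428370627647]]
down [0.019  0.     0.0329]
```

>>> {"op": "play_rows", "data": {
  "targets": [
    [[0, 0, 0, 0.008, 0, 0.0135, 0.3], [0, 0, 0, 0.007, 0, 0.0125, 0.3], [0, 0, 0, 0.0035, 0, 0.0063, 0.3], [0, 0, 0, 0, 0, 0, 0.3], [0, 0, 0, 0, 0, 0, 0.3]]
  ]
}}

```text
t: 6.62
eef_pos: [0.5308, 0.1931, 0.0624]
tcp_rot: [0.258, -0.034, 0.965, 0.009]
contact_force: [-1.2, -0.7, -2.4]
width: 0.472
grip_force: 40.8
```

>>> {"op": "play_rows", "data": {
  "targets": [
    [[0, 0, 0, 0, 0, 0, 0.8], [0, 0, 0, 0, 0, 0, 0.9], [0, 0, 0, 0, 0, 0, 0.9], [0, 0, 0, 0, 0, 0, 0.9], [0, 0, 0, 0, 0, -0.02, 0.9], [0, 0, 0, 0, 0, -0.03, 0.9], [0, 0, 0, 0, 0, -0.035, 0.9], [0, 0, 0, 0, 0, -0.035, 0.9], [0, 0, 0, 0, 0, -0.035, 0.9], [0, 0, 0, 0, 0, -0.035, 0.9], [0, 0, 0, 0, 0, 0, 0]]
  ]
}}

```text
t: 7.53
eef_pos: [0.4365, 0.1885, 0.2335]
tcp_rot: [0.263, -0.036, 0.964, 0.011]
contact_force: [0.6, 1.3, 1.0]
width: 0.776
grip_force: 0.0
```

```bash
python3 -c "
from h import *
p,R=st()
s=snap('scene','s2.png'); print([(d['box'],d['score']) for d in manip.spot_in('spice_jar_red','scene')[:2]])
s=snap('side','d2.png')
im=np.hstack([cv2.imread('pics/s2.png')[140:350,240:440],cv2.imread('pics/d2.png')[140:350,240:440]])
cv2.imwrite('pics/c2.png',cv2.resize(im,None,fx=2,fy=2,interpolation=cv2.INTER_CUBIC))
"
```

```text
t 7.5333 p [0.4365 0.1885 0.2335] q [ 0.3351 -0.1497 -0.8793  0.3234 -0.1291  0.2267] w 0.7758220481034673 F [0.605  1.2767 1.0178] 0.0 
R [[-0.8593885359619192, -0.07468011645121243, 0.5058401174917454], [-0.06321920665662635, 0.9972050246995098, 0.03981796860410165], [-0.5073999173895639, 0.00224029482073378, -0.8617077839454511]]
[([258.2, 219.2, 16.9, 32.5], 0.91)]
```

View pics/c2.png

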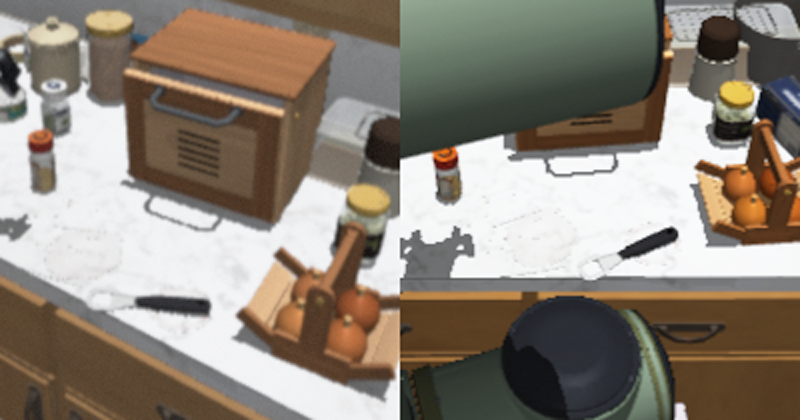

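>>> {"op": "play_rows", "data": {
  "targets": [
    [[0, 6, 0, 0, 0, 0, 0], [0, 6, 0, 0, 0, 0, 0], [0, 6, 0, 0, 0, 0, 0], [0, 6, 0, 0, 0, 0, 0], [0, 6.3, 0, 0, 0, 0, 0], [0, 0, 0, 0, -0.03, -0.025, 0], [0, 0, 0, -0.01, -0.036, -0.015, 0], [0, 0, 0, -0.02, -0.034, -0.01, 0], [0, 0, 0, -0.02, -0.034, 0, 0], [0, 0, 0, -0.02, -0.034, 0, 0], [0, 0, 0, 0, 0, 0, 0], [0, 0, 0, 0, 0, 0, 0]]
  ]
}}

```text
t: 8.68
eef_pos: [0.519, 0.0233, 0.2738]
tcp_rot: [-0.005, -0.035, 0.999, 0.0]
contact_force: [-0.8, 0.3, -0.3]
width: 0.002
grip_force: 0.0
```

```bash
python3 -c "
from h import *
go([.5885,-.049,.28],[.5885,-.049,.185])
s=snap('wrist'); s2=snap('scene','s3.png')
for uv in [(336,198),(336,197),(336,199)]: print(atz(s2,*uv,.211))
"
```

```text
t 8.6833 p [0.519  0.0233 0.2738] q [-0.0969  0.2518 -0.185   1.1436 -0.0006 -0.1662] w 0.0016381807361724912 F [-0.7694  0.2861 -0.3475] 0.0 
R [[-0.997558069371689, -0.06918195209536666, -0.009578921426907713], [-0.06918782088805826, 0.9976036115456657, 0.0002822619466313734], [0.009536439177725098, 0.0009443173825243619, -0.9999540812419789]]
[ 0.5885 -0.049   0.28  ] tool shift [-0.0643 -0.0769 -0.0068] 0.1004557735364013
[ 0.5885 -0.049   0.185 ] tool shift [-0.0009 -0.0001  0.095 ] 0.09500000000000003
[ 0.5606 -0.063   0.211 ]
[ 0.5652 -0.0602  0.211 ]
[ 0.5561 -0.0658  0.211 ]
```

Consistent with the bar at x ≈ 0.563. Move over the gap and dip in.

>>> {"op": "play_rows", "data": {
  "targets": [
    [[0, 0, 0, -0.02, -0.025, -0.002, 0], [0, 0, 0, -0.022, -0.026, -0.002, 0], [0, 0, 0, -0.0223, -0.026, -0.003, 0], [0, 0, 0, 0, 0, 0, 0], [0, 0, 0, 0, 0, 0.02, 0], [0, 0, 0, 0, 0, 0.015, 0], [0, 0, 0, 0, 0, 0, 0], [0, 0, 0, 0, 0, 0, 0]]
  ]
}}

```text
t: 9.45
eef_pos: [0.5868, -0.0453, 0.2475]
tcp_rot: [-0.004, -0.038, 0.999, 0.0]
contact_force: [0.3, 0.3, -0.2]
width: -0.001
grip_force: 0.0
```

```bash
python3 -c "
from h import *
go([.5885,-.049,.185])
s=snap('wrist','w3.png')
"
```

```text
t 9.45 p [ 0.5868 -0.0453  0.2475] q [-0.2018  0.3952 -0.049   1.1348 -0.0012 -0.2769] w -0.0010781955135849342 F [ 0.2593  0.3003 -0.2499] 0.0 
R [[-0.9971454909305034, -0.0750545674883718, -0.008226895896912783], [-0.07506045916906959, 0.9971789006686657, 0.0004093049719275898], [0.008172966798760178, 0.0010256511907314404, -0.9999660747512095]]
[ 0.5885 -0.049   0.185 ] tool shift [-0.0019 -0.0039  0.0625] 0.06266158648527015
```

View pics/w3.png

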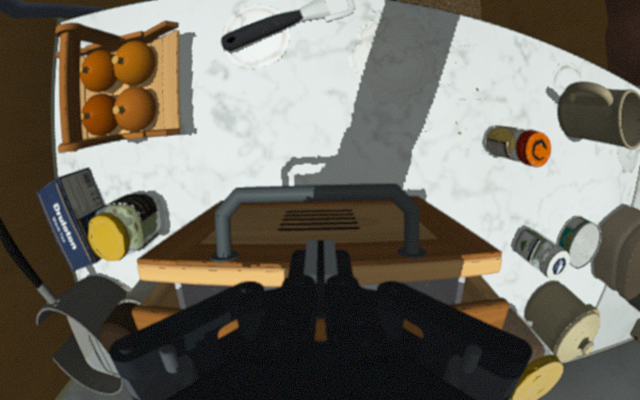

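```bash
python3 -c "
from h import *
s=snap('wrist')
for n,u,v,z in [('bar',318,192,.211),('barL',405,190,.211),('barR',228,195,.211),('panel front top',320,258,.224),('panel back top',320,283,.224),('pL',500,253,.224),('pR',138,263,.224),('panel slot',318,210,.15)]: print(n,atz(s,u,v,z))
"
```

```text
bar [ 0.5626 -0.0489  0.211 ]
barL [0.5572 0.0048 0.211 ]
barR [ 0.5687 -0.105   0.211 ]
panel front top [ 0.6004 -0.0448  0.224 ]
panel back top [ 0.6183 -0.0435  0.224 ]
pL [0.5923 0.0786 0.224 ]
pR [ 0.6194 -0.1715  0.224 ]
panel slot [ 0.594 -0.047  0.15 ]
```

>>> {"op": "play_rows", "data": {
  "targets": [
    [[0, 0, 0, 0.002, -0.003, 0.01, 0], [0, 0, 0, 0, 0, 0.012, 0], [0, 0, 0, 0, 0, 0.013, 0], [0, 0, 0, 0, 0, 0.013, 0], [0, 0, 0, 0, 0, 0.013, 0], [0, 0, 0, 0, 0, 0, 0], [0, 0, 0, 0, 0, 0, 0]]
  ]
}}

```text
t: 10.13
eef_pos: [0.5855, -0.05, 0.1872]
tcp_rot: [-0.003, -0.037, 0.999, 0.0]
contact_force: [-0.6, -0.3, 0.4]
width: -0.001
grip_force: 0.0
```

```bash
python3 - <<'E'
from h import *
from math import *
p,R=st()
# path: finger point relative to bar in panel-ish frame; tool tilts by -k*(th-th0) about y
th0=.08
def bar(th): return np.array([.638-.058*cos(th)-.194*sin(th), .02+.194*cos(th)-.058*sin(th)])
b0=bar(th0);print(b0)
xa=np.array([cos(.075),sin(.075)])
prev=None
# TCP: 26mm beyond bar along tool z, 16.5 behind (face half 11 + bar 5), tool pitch a
for th in np.linspace(th0,.84,20):
    a=.75*(th-th0); zt=np.array([sin(a),-cos(a)]); xt=np.array([-cos(a),-sin(a)])
    P=bar(th)+.024*zt-.016*xt
    if prev is not None:
        d=P-prev[0]; print(round(th,2),'turn',-degrees(a-prev[1]),'shift in prev tool',d@prev[3],d@prev[2], 'P',P,degrees(a))
    else: print(P)
    prev=(P,a,zt,xt)
E
```

```text
t 10.1333 p [ 0.5855 -0.05    0.1872] q [-0.21    0.4312 -0.1517  0.9939 -0.0015 -0.2834] w -0.0013443632694329578 F [-0.5736 -0.2907  0.4317] 0.0 
R [[-0.9972884509300846, -0.07332778077793999, -0.006227536242741482], [-0.07332818226086292, 0.9973078515399547, -0.00016414346627079195], [0.006222807066746544, 0.0002929555294363842, -0.9999805952363614]]
[0.5647 0.2087]
[0.5807 0.1847]
0.12 turn -1.7188733853924694 shift in prev tool 0.006776426953159609 0.002592184246339224 P [0.5739 0.1822] 1.7188733853924694
0.16 turn -1.7188733853924698 shift in prev tool 0.006745223899724883 0.0026669200488514356 P [0.5672 0.1793] 3.437746770784939
0.2 turn -1.7188733853924705 shift in prev tool 0.0067132750608610075 0.0027413400892708087 P [0.5607 0.1761] 5.15662015617741
0.24 turn -1.718873385392468 shift in prev tool 0.00668058363142469 0.0028154369256553676 P [0.5543 0.1727] 6.8754935415698775
0.28 turn -1.718873385392472 shift in prev tool 0.006647152880531884 0.002889203148383178 P [0.5481 0.1691] 8.59436692696235
0.32 turn -1.718873385392468 shift in prev tool 0.006612986151229462 0.002962
[... 1009 characters left out ...]
0.0035370158970440256 P [0.5    0.1256] 24.064227395494576
0.68 turn -1.718873385392465 shift in prev tool 0.006272954315172386 0.0036070760898322504 P [0.4958 0.1197] 25.783100780887043
0.72 turn -1.7188733853924711 shift in prev tool 0.006231627685872878 0.003676726505707009 P [0.4917 0.1137] 27.501974166279513
0.76 turn -1.7188733853924711 shift in prev tool 0.0061896066303372445 0.0037459601796847384 P [0.488  0.1075] 29.220847551671984
0.8 turn -1.7188733853924711 shift in prev tool 0.006146895350635996 0.0038147701884557244 P [0.4845 0.1012] 30.939720937064457
0.84 turn -1.7188733853924711 shift in prev tool 0.006103498117861481 0.0038831496510764855 P [0.4812 0.0947] 32.65859432245693
```

>>> {"op": "play_rows", "data": {
  "targets": [
    [[0, 0, 0, 0.0045, 0, 0.002, 0], [0, -1.7, 0, 0.0068, 0, 0.0026, 0], [0, -1.7, 0, 0.0067, 0, 0.0027, 0], [0, -1.7, 0, 0.0067, 0, 0.0027, 0], [0, -1.7, 0, 0.0067, 0, 0.0028, 0], [0, -1.7, 0, 0.0066, 0, 0.0029, 0], [0, -1.7, 0, 0.0066, 0, 0.003, 0], [0, -1.7, 0, 0.0066, 0, 0.003, 0], [0, -1.7, 0, 0.0065, 0, 0.0031, 0], [0, -1.7, 0, 0.0065, 0, 0.0032, 0], [0, 0, 0, 0, 0, 0, 0]]
  ]
}}

```text
t: 11.05
eef_pos: [0.5244, -0.0548, 0.1536]
tcp_rot: [0.131, -0.036, 0.991, 0.004]
contact_force: [0.2, 0.2, -0.3]
width: -0.005
grip_force: 0.2
```

```bash
python3 - <<'E'
from h import *
p,R=st()
s=snap('scene','s4.png')
im=cv2.imread('pics/s4.png')[130:330,240:480]
cv2.imwrite('pics/c4.png',cv2.resize(im,None,fx=2.5,fy=2.5))
E
```

```text
t 11.05 p [ 0.5244 -0.0548  0.1536] q [-0.2988  0.185  -0.6455  0.4935  0.0938 -0.3598] w -0.005045932665583791 F [ 0.1962  0.1617 -0.2503] 0.22387881763279438 
R [[-0.9628979039652558, -0.07242813363971808, 0.2599649822510417], [-0.07017759140274575, 0.9973731636907303, 0.017940959128574706], [-0.26058152698191506, -0.0009684043634047516, -0.9654513607576317]]
```

View pics/c4.png

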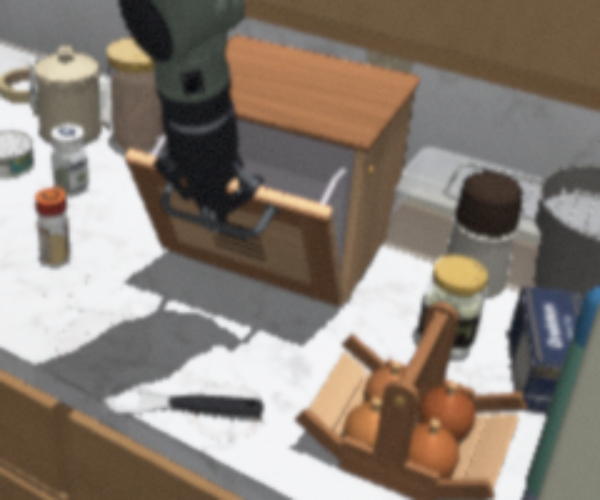

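The front is following (about 0.4 rad open). Continue to the stop, with a little overtravel.

>>> {"op": "play_rows", "data": {
  "targets": [
    [[0, -1.7, 0, 0.0065, 0, 0.0033, 0], [0, -1.7, 0, 0.0064, 0, 0.0033, 0], [0, -1.7, 0, 0.0064, 0, 0.0034, 0], [0, -1.7, 0, 0.0064, 0, 0.0035, 0], [0, -1.7, 0, 0.0063, 0, 0.0035, 0], [0, -1.7, 0, 0.0063, 0, 0.0036, 0], [0, -1.7, 0, 0.0062, 0, 0.0037, 0], [0, -1.7, 0, 0.0062, 0, 0.0037, 0], [0, -1.7, 0, 0.0061, 0, 0.0038, 0], [0, -1.7, 0, 0.0061, 0, 0.0038, 0], [0, 0, 0, 0, 0, 0, 0], [0, 0, 0, 0, 0, 0, 0]]
  ]
}}

```text
t: 12.1
eef_pos: [0.4855, -0.0586, 0.0988]
tcp_rot: [0.279, -0.036, 0.96, 0.01]
contact_force: [5.8, 1.9, 0.7]
width: 0.004
grip_force: 2.7
```

```bash
python3 - <<'E'
from h import *
p,R=st()
E
```

```text
t 12.1 p [ 0.4855 -0.0586  0.0988] q [-0.4388  0.136  -1.1026 -0.1726  0.2655 -0.4449] w 0.003553294828041104 F [5.8484 1.8561 0.7119] 2.7042474411427975 
R [[-0.8422186423942798, -0.07461559172943893, 0.5339478175574859], [-0.063486279349799, 0.9972119904016373, 0.03921400940383801], [-0.535385142432862, -0.0008715905407330887, -0.8446075950357502]]
```

>>> {"op": "play_rows", "data": {
  "targets": [
    [[0, 0, 0, 0.006, 0, 0.003, 0], [0, 0, 0, 0.004, 0, 0.002, 0], [0, 0, 0, 0, 0, 0, 0], [0, 0, 0, 0, 0, 0, 0], [0, 0, 0, 0, 0, 0, 0]]
  ]
}}

```text
t: 12.52
eef_pos: [0.4881, -0.0604, 0.0953]
tcp_rot: [0.287, -0.038, 0.957, 0.009]
contact_force: [14.6, 5.1, 14.3]
width: 0.001
grip_force: 10.3
```

```bash
python3 - <<'E'
from h import *
p,R=st()
s=snap('scene','s5.png')
# predicted panel-top corners at angle th, in scene px
from math import *
for th in (.72,.8):
  for y in (-.128,.128):
    r=[-.014,y,.206]; x=r[0]*cos(th)-r[2]*sin(th); z=.02+r[2]*cos(th)+r[0]*sin(th)
    X=np.array([.638,-.045,0])+x*np.array([.997,.075,0])+y*np.array([-.075,.997,0])+[0,0,z]
    print(th,y,X,proj(s,X))
E
```

```text
t 12.5167 p [ 0.4881 -0.0604  0.0953] q [-0.4464  0.1524 -1.1172 -0.218   0.2758 -0.4531] w 0.0010502449856929336 F [14.6271  5.0527 14.3305] 10.253129303455353 
R [[-0.8326290342675577, -0.07885158721801674, 0.5481891265684439], [-0.06841426254000457, 0.9968755991239204, 0.03947820351069896], [-0.5495892829884707, -0.004633256362897926, -0.8354221405730724]]
0.72 -0.128 [ 0.5017 -0.1836  0.1656] [362.7748 236.2356]
0.72 0.128 [0.4825 0.0716 0.1656] [281.5956 208.9662]
0.8 -0.128 [ 0.4905 -0.1844  0.1535] [360.6934 242.1691]
0.8 0.128 [0.4713 0.0708 0.1535] [279.593  214.3147]
```

>>> {"op": "play_rows", "data": {
  "targets": [
    [[0, 0, 0, -0.009, 0, 0, 0], [0, 0, 0, -0.008, 0, -0.001, 0], [0, 0, 0, 0, 0, -0.02, 0], [0, 0, 0, 0, 0, -0.04, 0], [0, 0, 0, 0, 0, -0.04, 0], [0, 6.6, 0, 0, 0, -0.02, 0.6], [0, 6.6, 0, 0, 0, 0, 0.6], [0, 6.6, 0, 0, 0, 0, 0.6], [0, 6.6, 0, 0, -0.03, 0, 0.6], [0, 6.6, 0, 0, -0.04, 0, 0.6], [0, 0, 0, 0, -0.04, 0, 0.6], [0, 0, 0, 0, -0.04, 0, 0.6]]
  ]
}}

```text
t: 13.57
eef_pos: [0.4401, -0.2126, 0.1948]
tcp_rot: [-0.002, -0.038, 0.999, 0.001]
contact_force: [0.3, 0.3, -0.4]
width: 0.6
grip_force: 0.0
```

```bash
python3 - <<'E'
from h import *
go([.482,-.3245,.20],[.482,-.3245,.106])
s=snap('side','d5.png')
im=cv2.imread('pics/d5.png')[130:310,270:510]
cv2.imwrite('pics/c5.png',cv2.resize(im,None,fx=3,fy=3,interpolation=cv2.INTER_CUBIC))
E
```

```text
t 13.5667 p [ 0.4401 -0.2126  0.1948] q [-0.6007  0.2471 -0.4014  0.9269 -0.0006 -0.6765] w 0.5998815066432763 F [ 0.3489  0.3387 -0.3571] 0.0 
R [[-0.9971168840955553, -0.07576850978256386, -0.004129452372955849], [-0.07577768627651715, 0.9971224992253782, 0.002112770956229818], [0.003957488363688489, 0.002419599939095131, -0.9999892418531242]]
[ 0.482  -0.3245  0.2   ] tool shift [-0.0332 -0.1148 -0.0057] 0.11962041547017929
[ 0.482  -0.3245  0.106 ] tool shift [-0.0004 -0.0002  0.094 ] 0.09400000000000001
```

View pics/c5.png

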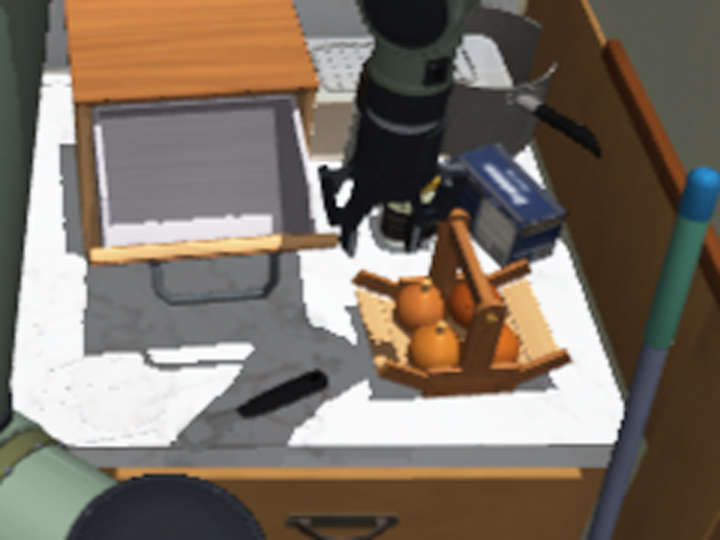

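>>> {"op": "play_rows", "data": {
  "targets": [
    [[0, 0, 0, -0.011, -0.036, -0.002, 0.6], [0, 0, 0, -0.011, -0.039, -0.002, 0.6], [0, 0, 0, -0.011, -0.038, -0.002, 0.6], [0, 0, 0, 0, 0, 0, 0.6], [0, 0, 0, 0, 0, 0, 0.6]]
  ]
}}

```text
t: 14.03
eef_pos: [0.4801, -0.3229, 0.2006]
tcp_rot: [-0.001, -0.035, 0.999, 0.001]
contact_force: [0.1, 1.4, -0.2]
width: 0.599
grip_force: 0.0
```

```bash
python3 - <<'E'
from h import *
s=snap('side')
for uv in [(301.7,213),(365,210),(381,210)]: print('panel top',atz(s,*uv,.163))
go([.482,-.3245,.106])
s=snap('wrist','w6.png')
print([(d['box'],d['score']) for d in manip.spot_in('trug_rail','wrist')[:2]],manip.spot_in('trug','wrist')[:2])
E
```

```text
panel top [0.473  0.0626 0.163 ]
panel top [ 0.4854 -0.1299  0.163 ]
panel top [ 0.4853 -0.1787  0.163 ]
t 14.0833 p [ 0.4795 -0.3213  0.2006] q [-0.7181  0.4005 -0.1637  1.0105 -0.     -0.7902] w 0.6030285600153834 F [ 0.3141  0.9112 -0.3164] 0.0 
R [[-0.997401138780948, -0.07198839426418983, -0.002939294087334277], [-0.0719958375329416, 0.9974017737484684, 0.002510199462127133], [0.0027509519077142277, 0.00271529274166618, -0.9999925296965617]]
[ 0.482  -0.3245  0.106 ] tool shift [-0.0025 -0.0036  0.0946] 0.09469461506675567
[([316.7, 214.1, 211.6, 191.6], 0.78), ([538.8, 296.8, 200.2, 202.8], 0.61)] [{'box': [317.6, 215.5, 209.1, 194.0], 'score': 0.67}]
```

View pics/w6.png

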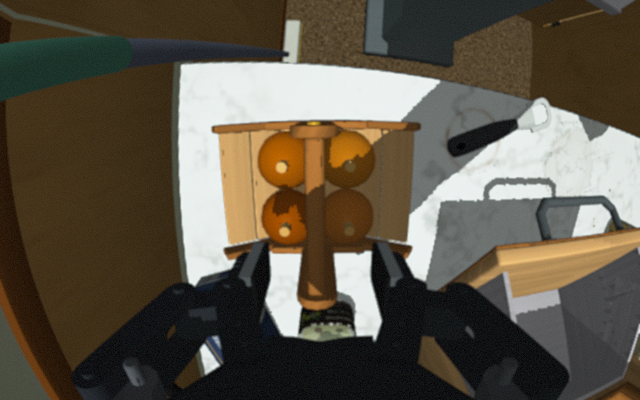

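```bash
python3 - <<'E'
from h import *
s=snap('wrist')
for uv in [(314,130),(317,300)]: print(atz(s,*uv,.138))
for uv in [(314,123),(317,308)]: print(atz(s,*uv,.138))
go([.482,-.3245,.106])
E
```

```text
[ 0.4193 -0.3287  0.138 ]
[ 0.5509 -0.3173  0.138 ]
[ 0.4146 -0.329   0.138 ]
[ 0.559  -0.3167  0.138 ]
t 14.2833 p [ 0.4799 -0.3202  0.2015] q [-0.7164  0.3976 -0.1659  1.0091  0.0001 -0.7906] w 0.5977554245848904 F [ 0.0169 -0.4018  0.2495] 0.0 
R [[-0.9972447650744836, -0.07417103788498453, -0.0012392217729592027], [-0.07417247605814314, 0.9972447558460975, 0.001157900195104253], [0.0011499247551757597, 0.0012466260553319853, -0.9999985617972338]]
[ 0.482  -0.3245  0.106 ] tool shift [-0.0019 -0.0046  0.0955] 0.09559578194321224
```

>>> {"op": "play_rows", "data": {
  "targets": [
    [[0, 0, 0, -0.0045, -0.002, 0.02, 0.6], [0, 0, 0, 0, 0, 0.025, 0.6], [0, 0, 0, 0, 0, 0.025, 0.6], [0, 0, 0, 0, 0, 0.025, 0.6], [0, 0, 0, 0, 0, 0, 0.6], [0, 0, 0, 0, 0, 0, 0], [0, 0, 0, 0, 0, 0, 0], [0, 0, 0, 0, 0, 0, 0], [0, 0, 0, 0, 0, 0, 0], [0, 0, 0, 0, 0, 0, 0], [0, 0, 0, 0, 0, 0, 0]]
  ],
  "force": 110
}}

```text
t: 15.2
eef_pos: [0.4861, -0.3244, 0.1086]
tcp_rot: [0.001, -0.037, 0.999, -0.001]
contact_force: [-0.4, -0.2, 7.2]
width: 0.145
grip_force: 108.1
```

>>> {"op": "play_rows", "data": {
  "targets": [
    [[0, 0, 0, 0, 0, -0.01, 0], [0, 0, 0, 0, 0, -0.02, 0], [0, 0, 0, 0, 0, -0.025, 0], [0, 0, 0, 0, 0, -0.03, 0], [0, 0, 0, 0, 0, -0.03, 0], [0, 0, 0, 0, 0, -0.03, 0], [0, 0, 0, 0, 0, -0.03, 0], [0, 0, 0, 0, 0, -0.03, 0], [0, 0, 0, 0, 0, -0.03, 0], [0, 0, 0, 0, 0, -0.025, 0], [0, 0, 0, 0, 0, 0, 0]]
  ]
}}

```text
t: 16.12
eef_pos: [0.486, -0.3243, 0.3719]
tcp_rot: [0.003, -0.036, 0.999, -0.002]
contact_force: [0.8, -0.5, -4.8]
width: 0.141
grip_force: 107.9
```

```bash
python3 - <<'E'
from h import *
p,R=st()
print(R.T@(np.array([.56,-.105,.37])-p))
s=snap('scene','s7.png'); 
im=cv2.imread('pics/s7.png')[80:330,240:500]
cv2.imwrite('pics/c7.png',cv2.resize(im,None,fx=2.3,fy=2.3))
E
```

```text
t 16.1167 p [ 0.486  -0.3243  0.3719] q [-0.7148  0.3421  0.1845  1.4062  0.0001 -0.7877] w 0.1409136009930112 F [ 0.7925 -0.4555 -4.8191] 107.92959451675415 
R [[-0.9973332923037899, -0.07278107649064956, 0.00540545718189015], [-0.07280574566343286, 0.9973359146550405, -0.004516274746417738], [-0.005062357244857253, -0.004897779502572538, -0.9999751918398123]]
[-0.0898  0.2133  0.0013]
```

View pics/c7.png

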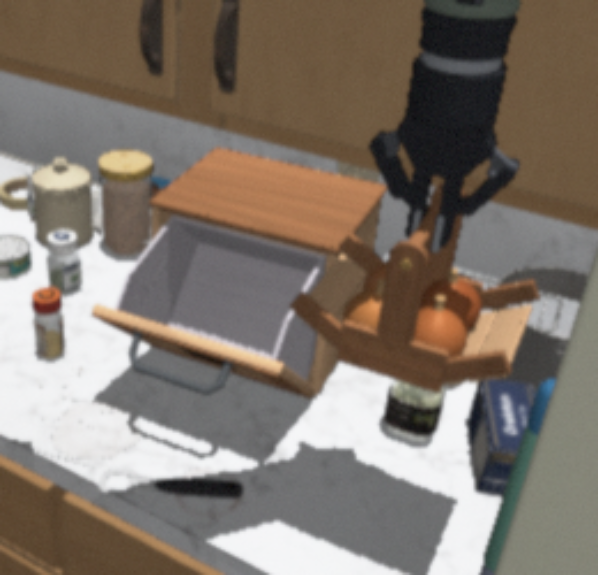

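>>> {"op": "play_rows", "data": {
  "targets": [
    [[0, 0, 0, -0.006, 0.015, 0, 0], [0, 0, 0, -0.011, 0.027, 0, 0], [0, 0, 0, -0.012, 0.029, 0, 0], [0, 0, 0, -0.013, 0.03, 0, 0], [0, 0, 0, -0.013, 0.03, 0, 0], [0, 0, 0, -0.012, 0.029, 0, 0], [0, 0, 0, -0.011, 0.027, 0, 0], [0, 0, 0, -0.008, 0.018, 0, 0], [0, 0, 0, -0.003, 0.01, 0, 0], [0, 0, 0, 0, 0, 0, 0], [0, 0, 0, 0, 0, 0, 0], [0, 0, 0, 0, 0, 0, 0]]
  ]
}}

```text
t: 17.17
eef_pos: [0.5574, -0.1036, 0.3653]
tcp_rot: [-0.001, -0.036, 0.999, 0.0]
contact_force: [-0.3, -1.1, -6.7]
width: 0.146
grip_force: 108.0
```

>>> {"op": "play_rows", "data": {
  "targets": [
    [[3, 0, 0, 0, 0, 0, 0], [4, 0, 0, 0, 0, 0, 0], [4, 0, 0, 0, 0, 0, 0], [4, 0, 0, 0, 0, 0, 0], [4, 0, 0, 0, 0, 0, 0], [4, 0, 0, 0, 0, 0, 0], [3, 0, 0, 0, 0, 0, 0], [0, 0, 0, 0, 0, 0, 0]]
  ]
}}

```text
t: 17.83
eef_pos: [0.5571, -0.1017, 0.3648]
tcp_rot: [0.007, -0.036, 0.974, -0.224]
contact_force: [-0.6, 0.8, -6.4]
width: 0.146
grip_force: 108.1
```

```bash
python3 - <<'E'
from h import *
p,R=st()
rail=p-.017*R[:,2]; print('rail',rail)
tgt=np.array([.56,-.10,.338]); print(R.T@(tgt-rail))
print('trug z-axis tilt',np.degrees(np.arccos(-R[2,2])))
s=snap('scene')
print([(np.round(d['box']),d['score']) for d in manip.spot_in('onion_1','scene')[:5]])
E
```

```text
t 17.8333 p [ 0.5571 -0.1017  0.3648] q [-0.079   0.2633 -0.0179  1.2188 -0.4461 -0.1695] w 0.14571448550377686 F [-0.5699  0.8201 -6.3922] 108.08964371681213 
R [[-0.9972798898516492, -0.06750797303767946, 0.029588762627502273], [-0.07365352019249023, 0.8973401314493229, -0.4351503733811641], [0.002824935527966071, -0.43614603296012683, -0.8998714673065297]]
rail [ 0.5566 -0.0943  0.3801]
[-0.0031  0.013   0.0404]
trug z-axis tilt 25.85882267176496
[(array([376., 168.,  16.,  20.]), 0.78), (array([353., 170.,   9.,   8.]), 0.63), (array([337., 183.,   4.,   8.]), 0.59)]
```

>>> {"op": "play_rows", "data": {
  "targets": [
    [[0, 0, 0, -0.001, 0.004, 0.013, 0], [0, 0, 0, 0, 0.004, 0.014, 0], [0, 0, 0, 0, 0.004, 0.013, 0], [3, 0, 0, 0, 0, 0, 0], [3, 0, 0, 0, 0, 0, 0], [3, 0, 0, 0, 0, 0, 0], [3, 0, 0, 0, 0, 0, 0], [3, 0, 0, 0, 0, 0, 0], [3, 0, 0, 0, 0, 0, 0], [3, 0, 0, 0, 0, 0, 0], [3, 0, 0, 0, 0, 0, 0], [0, 0, 0, 0, 0, 0, 0]]
  ]
}}

```text
t: 18.93
eef_pos: [0.5595, -0.1095, 0.3241]
tcp_rot: [0.014, -0.033, 0.906, -0.422]
contact_force: [0.6, -0.3, -3.4]
width: 0.145
grip_force: 110.4
```

>>> {"op": "play_rows", "data": {
  "targets": [
    [[3, 0, 0, 0, 0, 0, 0], [3, 0, 0, 0, 0, 0, 0], [3, 0, 0, 0, 0, 0, 0], [3, 0, 0, 0, 0, 0, 0], [3, 0, 0, 0, 0, 0, 0], [0, 0, 0, 0, 0, 0, 0], [0, 0, 0, 0, 0, 0, 0], [0, 0, 0, 0, 0, 0, 0], [0, 0, 0, 0, 0, 0, 0]]
  ]
}}

```text
t: 19.68
eef_pos: [0.56, -0.1099, 0.3263]
tcp_rot: [0.02, -0.03, 0.843, -0.536]
contact_force: [-0.2, -1.2, -2.6]
width: 0.142
grip_force: 110.5
```

```bash
python3 - <<'E'
from h import *
p,R=st()
rail=p-.017*R[:,2]; print('rail',rail)
print('tilt',np.degrees(np.arccos(-R[2,2])))
for c in ('scene','side'):
  s=snap(c,c+'8.png')
  for d in manip.spot_in('onion_1',c)[:6]: print(c,np.round(d['box']),round(d['score'],2),atz(s,d['box'][0],d['box'][1],.1))
  print([(np.round(d['box']),d['score']) for d in manip.spot_in('trug',c)[:2]])
E
```

```text
t 19.6833 p [ 0.56   -0.1099  0.3263] q [ 0.1646  0.4579 -0.2131  1.0933 -1.1236  0.2166] w 0.14214227044825814 F [-0.1676 -1.1773 -2.5718] 110.49056768417358 
R [[-0.9974389048741938, -0.028265395199891002, 0.06570158656808242], [-0.07148676720288556, 0.42346675558836067, -0.9030866785787223], [-0.0022963358312091536, -0.9054705817118863, -0.4244028186712345]]
rail [ 0.5589 -0.0945  0.3335]
tilt 64.88713036341562
scene [242. 191.  25.  23.] 0.58 [0.568  0.3167 0.1   ]
scene [312. 216.  18.  11.] 0.57 [0.582  0.0326 0.1   ]
scene [338. 226.  19.  14.] 0.49 [ 0.5811 -0.0612  0.1   ]
scene [357. 230.  11.  10.] 0.42 [ 0.5986 -0.1167  0.1   ]
[(array([368., 180.,  72.,  78.]), 0.89)]
side [353. 202.  17.  15.] 0.79 [ 0.5895 -0.1046  0.1   ]
side [314. 204.  16.  18.] 0.72 [0.5758 0.0276 0.1   ]
side [337. 203.  15.  16.] 0.7 [ 0.5838 -0.049   0.1   ]
side [326. 201.   3.  13.] 0.45 [ 0.5907 -0.0114  0.1   ]
[(array([380., 159.,  55.,  83.]), 0.74)]
```

>>> {"op": "play_rows", "data": {
  "targets": [
    [[0, 0, 0, 0, -0.02, -0.01, 0], [0, 0, 0, 0, -0.025, -0.012, 0], [-5, 0, 0, 0, 0, 0, 0], [-5, 0, 0, 0, 0, 0, 0], [-5, 0, 0, 0, 0, 0, 0], [-5, 0, 0, 0, 0, 0, 0], [-5, 0, 0, 0, 0, 0, 0], [-5, 0, 0, 0, 0, 0, 0], [-5, 0, 0, 0, 0, 0, 0], [-5, 0, 0, 0, 0, 0, 0], [-5, 0, 0, 0, 0, 0, 0], [-5, 0, 0, 0, 0, 0, 0]]
  ]
}}

```text
t: 20.98
eef_pos: [0.5593, -0.1085, 0.3762]
tcp_rot: [0.005, -0.036, 0.991, -0.129]
contact_force: [1.0, -0.2, -3.3]
width: 0.145
grip_force: 110.2
```

>>> {"op": "play_rows", "data": {
  "targets": [
    [[-5, 0, 0, 0, 0, 0, 0], [-5, 0, 0, 0, 0, 0, 0], [-5, 0, 0, 0, 0, 0, 0], [0, 0, 0, 0, 0, 0, 0], [0, 0, 0, 0, 0, 0, 0], [0, 0, 0, 0, 0, 0, 0]]
  ]
}}

```text
t: 21.48
eef_pos: [0.5593, -0.1083, 0.375]
tcp_rot: [-0.001, -0.037, 0.999, -0.001]
contact_force: [-0.2, -0.1, -3.3]
width: 0.143
grip_force: 110.1
```

```bash
python3 - <<'E'
from h import *
go([.486,-.3243,.372],[.486,-.3243,.1086])
E
```

```text
t 21.4833 p [ 0.5593 -0.1083  0.375 ] q [-0.3198  0.3184  0.1589  1.4116 -0.0021 -0.393 ] w 0.14324254647288834 F [-0.154  -0.0966 -3.3261] 110.14713764190674 
R [[-0.9973171220719015, -0.07319542714721829, -0.0009937137195455829], [-0.07319351170556689, 0.9973160535558718, -0.001843682171274938], [0.001125995749191707, -0.0017660024003076534, -0.9999978066821422]]
[ 0.486  -0.3243  0.372 ] tool shift [ 0.0889 -0.21    0.0035] 0.22809658813062514
[ 0.486  -0.3243  0.1086] tool shift [-0.0003  0.0005  0.2634] 0.26339999999999997
```

>>> {"op": "play_rows", "data": {
  "targets": [
    [[0, 0, 0, 0.006, -0.015, 0, 0], [0, 0, 0, 0.011, -0.027, 0, 0], [0, 0, 0, 0.013, -0.03, 0, 0], [0, 0, 0, 0.014, -0.032, 0, 0], [0, 0, 0, 0.014, -0.032, 0, 0], [0, 0, 0, 0.012, -0.03, 0, 0], [0, 0, 0, 0.011, -0.027, 0, 0], [0, 0, 0, 0.006, -0.013, 0, 0], [0, 0, 0, 0.002, -0.004, 0.02, 0], [0, 0, 0, 0, 0, 0.03, 0], [0, 0, 0, 0, 0, 0.03, 0], [0, 0, 0, 0, 0, 0.03, 0]]
  ]
}}

```text
t: 22.48
eef_pos: [0.4864, -0.323, 0.2644]
tcp_rot: [-0.0, -0.037, 0.999, -0.001]
contact_force: [-0.2, -0.6, -2.4]
width: 0.14
grip_force: 110.2
```

>>> {"op": "play_rows", "data": {
  "targets": [
    [[0, 0, 0, 0, 0, 0.03, 0], [0, 0, 0, 0, 0, 0.03, 0], [0, 0, 0, 0, 0, 0.03, 0], [0, 0, 0, 0, 0, 0.025, 0], [0, 0, 0, 0, 0, 0.015, 0], [0, 0, 0, 0, 0, 0.007, 0], [0, 0, 0, 0, 0, 0, 0], [0, 0, 0, 0, 0, 0, 0]]
  ]
}}

```text
t: 23.15
eef_pos: [0.4866, -0.3236, 0.1289]
tcp_rot: [-0.0, -0.037, 0.999, -0.0]
contact_force: [1.1, -0.2, -2.3]
width: 0.144
grip_force: 110.1
```

```bash
python3 - <<'E'
from h import *
go([.486,-.3243,.1086])
s=snap('side','side9.png')
print([(np.round(d['box']),d['score']) for d in manip.spot_in('trug','side')[:2]])
E
```

```text
t 23.15 p [ 0.4866 -0.3236  0.1289] q [-0.7129  0.4732 -0.2462  0.8513 -0.0003 -0.7873] w 0.14430039027365738 F [ 1.0856 -0.1626 -2.3276] 110.05626082420349 
R [[-0.9972344017118662, -0.0743204432844358, -0.0001405431654112707], [-0.07432039279861619, 0.9972343589107338, -0.0003355922491105666], [0.00016509583817491183, -0.0003242189125023889, -0.9999999338127283]]
[ 0.486  -0.3243  0.1086] tool shift [ 0.0007 -0.0007  0.0203] 0.020297883051653285
[(array([428., 229.,  71.,  60.]), 0.71)]
```

>>> {"op": "play_rows", "data": {
  "targets": [
    [[0, 0, 0, 0, 0, 0.007, 0], [0, 0, 0, 0, 0, 0.006, 0], [0, 0, 0, 0, 0, 0.004, 0], [0, 0, 0, 0, 0, 0.002, 0], [0, 0, 0, 0, 0, 0, 0], [0, 0, 0, 0, 0, 0, 0]]
  ]
}}

```text
t: 23.75
eef_pos: [0.4859, -0.3242, 0.109]
tcp_rot: [-0.0, -0.036, 0.999, 0.0]
contact_force: [-1.3, 0.3, -3.0]
width: 0.143
grip_force: 110.2
```

>>> {"op": "play_rows", "data": {
  "targets": [
    [[0, 0, 0, 0, 0, 0.001, 0], [0, 0, 0, 0, 0, 0.001, 0], [0, 0, 0, 0, 0, 0, 0], [0, 0, 0, 0, 0, 0, 0]]
  ]
}}

```text
t: 24.08
eef_pos: [0.4858, -0.3243, 0.1087]
tcp_rot: [-0.0, -0.036, 0.999, -0.0]
contact_force: [-4.4, 1.7, 8.2]
width: 0.146
grip_force: 111.9
```

>>> {"op": "play_rows", "data": {
  "targets": [
    [[0, 0, 0, 0, 0, -0.002, 0.6], [0, 0, 0, 0, 0, 0, 0.6], [0, 0, 0, 0, 0, 0, 0.6], [0, 0, 0, 0, 0, 0, 0.6], [0, 0, 0, 0, 0, -0.01, 0.6], [0, 0, 0, 0, 0, -0.025, 0.6], [0, 0, 0, 0, 0, -0.03, 0.6], [0, 0, 0, 0, 0, -0.03, 0.6], [0, 0, 0, 0, 0, -0.02, 0], [0, 0, 0, 0, 0, 0, 0]]
  ]
}}

```text
t: 24.92
eef_pos: [0.4883, -0.326, 0.23]
tcp_rot: [0.003, -0.037, 0.999, -0.003]
contact_force: [0.3, 0.3, -0.4]
width: 0.325
grip_force: 0.0
```

```bash
python3 - <<'E'
from h import *
from math import *
s=snap('scene','s10.png')
print([(np.round(d['box']),round(d['score'],2)) for d in manip.spot_in('trug','scene')[:1]])
p,R=st()
k=.5
H=np.array([.6375,-.045]); xa=np.array([cos(.075),sin(.075)])
def bar(th): return np.array([-.058*cos(th)-.194*sin(th), .02+.194*cos(th)-.058*sin(th)])
def P(th,gap):
    a=k*th; zt=np.array([sin(a),-cos(a)]); xt=np.array([-cos(a),-sin(a)])
    return bar(th)+.022*zt+(.016+gap)*xt,a,zt,xt
def W(q): return np.r_[H+q[0]*xa,q[1]]
print('start gap20',W(P(.8,.02)[0]),degrees(P(.8,0)[1]))
print('pre', W(P(.8,.02)[0]-0.08*P(.8,0)[2]))
pv=None
for th in np.linspace(.8,0,21):
    q=P(th,0)
    if pv: d=q[0]-pv[0]; print(round(th,2),degrees(pv[1]-q[1]),d@pv[3],d@pv[2],W(q[0]))
    pv=q
E
```

```text
[(array([403., 291.,  91.,  82.]), 0.92)]
t 25.0167 p [ 0.4866 -0.3246  0.2255] q [-0.7146  0.3931 -0.1092  1.0666  0.0001 -0.7875] w 0.15307854828649856 F [-0.4267 -0.4846 -0.5228] 0.0 
R [[-0.9973392715164461, -0.07288381058713904, 0.0015256622637430685], [-0.07288571770612472, 0.9973395355559455, -0.001234087320476938], [-0.001431658307023113, -0.0013420027382622167, -0.999998074689718]]
start gap20 [ 0.4339 -0.0603  0.0793] 22.918311805232932
pre [ 0.4028 -0.0626  0.153 ]
0.76 1.1459155902616476 -0.005908708257439262 -0.005356887801334818 [ 0.4556 -0.0587  0.0943]
0.72 1.1459155902616442 -0.006008082679675547 -0.005228980212870583 [ 0.4593 -0.0584  0.1014]
0.68 1.1459155902616476 -0.006104879246460713 -0.005099110849123151 [ 0.4632 -0.0581  0.1083]
0.64 1.1459155902616476 -0.0061990592404584655 -0.0049673316561065625 [ 0.4673 -0.0578  0.1151]
0.6 1.1459155902616442 -0.006290584990927055 -0.004833695343740852 [ 0.4718 -0.0575  0.1216]
0.56 1.1459155902616476 -0.0063794198887866475 -0.004698255364769324 [ 0.4765 -0.0571  0.128 ]
0.52 1.1459155902616476 -0.006465528401262373 -0.0045
[... 561 characters left out ...]
7043088620759878 [ 0.5157 -0.0542  0.1664]
0.24 1.1459155902616476 -0.006989196831786108 -0.003556445802963739 [ 0.5221 -0.0537  0.1709]
0.2 1.1459155902616442 -0.0070523487240846 -0.003407289960032002 [ 0.5287 -0.0532  0.1751]
0.16 1.1459155902616476 -0.007112505068437495 -0.0032569009936294895 [ 0.5354 -0.0527  0.1791]
0.12 1.1459155902616476 -0.007169641803109097 -0.0031053390573373752 [ 0.5423 -0.0522  0.1827]
0.08 1.1459155902616442 -0.007223736074167373 -0.0029526647739096137 [ 0.5493 -0.0516  0.1861]
0.04 1.1459155902616476 -0.007274766244625216 -0.002798939211023665 [ 0.5565 -0.0511  0.1892]
0.0 1.1459155902616476 -0.007322711903094643 -0.0026442238568552662 [ 0.5637 -0.0505  0.192 ]
```

>>> {"op": "play_rows", "data": {
  "targets": [
    [[0, 0, 0, 0.005, 0.018, 0, 0], [0, 0, 0, 0.008, 0.034, 0, 0], [0, 0, 0, 0.009, 0.038, 0, 0], [0, 0, 0, 0.009, 0.039, 0, 0], [0, 0, 0, 0.009, 0.039, 0, 0], [0, 0, 0, 0.009, 0.038, 0, 0], [0, 0, 0, 0.008, 0.034, 0, 0], [0, -5.7, 0, 0.006, 0.025, 0, 0], [0, -5.7, 0, 0, 0, 0, 0], [0, -5.7, 0, 0, 0, 0, 0], [0, -5.8, 0, 0, 0, 0, 0], [0, 0, 0, 0, 0, 0, 0]]
  ]
}}

```text
t: 26.02
eef_pos: [0.398, -0.0619, 0.22]
tcp_rot: [0.196, -0.035, 0.98, 0.009]
contact_force: [-0.8, 0.1, -0.9]
width: -0.002
grip_force: 0.0
```

```bash
python3 - <<'E'
from h import *
go([.403,-.063,.153],[.4339,-.0603,.0793],[.4523,-.059,.087])
E
```

```text
t 26.0167 p [ 0.398  -0.0619  0.22  ] q [-0.5045 -0.2224 -0.8922  0.5664  0.2143 -0.5388] w -0.00213904428255426 F [-0.8069  0.1132 -0.9357] 0.0 
R [[-0.9206896811865137, -0.07135763916092107, 0.3837168204419181], [-0.06437210929793825, 0.9974432771800157, 0.03103450262086825], [-0.3849503117302411, 0.003872485218844715, -0.9229291746158099]]
[ 0.403 -0.063  0.153] tool shift [ 0.0213 -0.0017  0.0638] 0.067232287372049
[ 0.4339 -0.0603  0.0793] tool shift [-0.0003  0.0002  0.08  ] 0.07996117808036597
[ 0.4523 -0.059   0.087 ] tool shift [-0.02  0.   -0.  ] 0.01998849669184751
```

>>> {"op": "play_rows", "data": {
  "targets": [
    [[0, 0, 0, 0.01, -0.001, 0.03, 0], [0, 0, 0, 0.011, -0.001, 0.033, 0], [0, 0, 0, 0, 0, 0.03, 0], [0, 0, 0, 0, 0, 0.03, 0], [0, 0, 0, 0, 0, 0.02, 0], [0, 0, 0, 0, 0, 0, 0], [0, 0, 0, -0.007, 0, 0, 0], [0, 0, 0, -0.007, 0, 0, 0], [0, 0, 0, -0.004, 0, 0, 0], [0, 0, 0, 0, 0, 0, 0]]
  ]
}}

```text
t: 26.85
eef_pos: [0.4544, -0.0624, 0.0913]
tcp_rot: [0.195, -0.035, 0.98, 0.007]
contact_force: [-7.8, -1.6, -0.2]
width: 0.002
grip_force: 3.9
```

```bash
python3 - <<'E'
from h import *
go([.4523,-.059,.087])
E
```

```text
t 26.85 p [ 0.4544 -0.0624  0.0913] q [-0.4207  0.1251 -1.0046  0.0908  0.1823 -0.46  ] w 0.0021405446830910996 F [-7.8091 -1.631  -0.1673] 3.8695166632533073 
R [[-0.9213509892510393, -0.07165329987880424, 0.3820708824584906], [-0.06608444564832615, 0.9974295624037962, 0.027696824480890746], [-0.3830733619680244, 0.0002695541689449587, -0.9237178826303328]]
[ 0.4523 -0.059   0.087 ] tool shift [0.0033 0.0035 0.0033] 0.005818923327350704
```

In contact with the bar (8 N). Follow the closing arc.

>>> {"op": "play_rows", "data": {
  "targets": [
    [[0, 1.1, 0, -0.006, 0.001, -0.005, 0], [0, 1.2, 0, -0.006, 0.001, -0.005, 0], [0, 1.1, 0, -0.0061, 0, -0.005, 0], [0, 1.2, 0, -0.0062, 0, -0.005, 0], [0, 1.1, 0, -0.0063, 0, -0.0048, 0], [0, 1.2, 0, -0.0064, 0, -0.0047, 0], [0, 1.1, 0, -0.0065, 0, -0.0046, 0], [0, 1.2, 0, -0.0065, 0, -0.0044, 0], [0, 1.1, 0, -0.0066, 0, -0.0043, 0], [0, 1.2, 0, -0.0067, 0, -0.0041, 0], [0, 0, 0, 0, 0, 0, 0]]
  ]
}}

```text
t: 27.77
eef_pos: [0.5051, -0.0576, 0.1587]
tcp_rot: [0.101, -0.037, 0.994, 0.003]
contact_force: [-0.3, 0.3, 0.5]
width: 0.002
grip_force: 0.1
```

```bash
python3 - <<'E'
from h import *
go([.4976,-.0555,.1514])
for c in ('scene','side'):
  s=snap(c,c+'11.png')
  print(c,[(np.round(d['box']),round(d['score'],2)) for d in manip.spot_in('onion_1',c)[:5]],[(np.round(d['box']),round(d['score'],2)) for d in manip.spot_in('bin_pull',c)[:2]])
E
```

```text
t 27.7667 p [ 0.5051 -0.0576  0.1587] q [-0.3029  0.1805 -0.6178  0.5832  0.0728 -0.3697] w 0.001982497232792354 F [-0.2592  0.2719  0.4632] 0.0680480687879026 
R [[-0.9768683809532305, -0.07350680005403962, 0.2008106487207038], [-0.0722860375216206, 0.9972937179137852, 0.013415252108045485], [-0.20125331071373043, -0.0014108704812999641, -0.9795382148600676]]
[ 0.4976 -0.0555  0.1514] tool shift [0.0087 0.0027 0.0057] 0.01072803181838653
scene [] [(array([339., 215.,  90.,  74.]), 0.94), (array([315., 291.,  64.,  17.]), 0.41)]
side [(array([338., 171.,  89.,  93.]), 0.32)] [(array([340., 191.,  85.,  55.]), 0.6), (array([358., 264.,  43.,  24.]), 0.42)]
```

>>> {"op": "play_rows", "data": {
  "targets": [
    [[0, 1.1, 0, -0.0068, 0, -0.004, 0], [0, 1.2, 0, -0.0068, 0, -0.0039, 0], [0, 1.1, 0, -0.0069, 0, -0.0037, 0], [0, 1.2, 0, -0.007, 0, -0.0036, 0], [0, 1.1, 0, -0.007, 0, -0.0034, 0], [0, 1.2, 0, -0.0071, 0, -0.0033, 0], [0, 1.1, 0, -0.0071, 0, -0.0031, 0], [0, 1.2, 0, -0.0072, 0, -0.003, 0], [0, 0, 0, 0, 0, 0, 0], [0, 0, 0, 0, 0, 0, 0]]
  ]
}}

```text
t: 28.9
eef_pos: [0.5539, -0.0536, 0.1896]
tcp_rot: [0.019, -0.036, 0.999, 0.001]
contact_force: [1.1, -0.5, 1.0]
width: -0.005
grip_force: 0.0
```

```bash
python3 - <<'E'
from h import *
go([.5637,-.0505,.192])
s=snap('side','side12.png')
E
```

```text
t 28.9 p [ 0.5539 -0.0536  0.1896] q [-0.2357  0.3412 -0.2836  0.9096  0.012  -0.3085] w -0.005035371354750754 F [ 1.1193 -0.4912  1.034 ] 0.0 
R [[-0.9966080060188388, -0.0728939883854422, 0.03819618824460406], [-0.07282508176718089, 0.9973396137471672, 0.00319410648772252], [-0.03832740279170541, 0.0004016315656330525, -0.9992651544446688]]
[ 0.5637 -0.0505  0.192 ] tool shift [-0.0101  0.0024 -0.002 ] 0.010571236354848926
```

>>> {"op": "play_rows", "data": {
  "targets": [
    [[0, 1, 0, -0.006, 0, -0.002, 0], [0, 1.2, 0, -0.005, 0, -0.001, 0], [0, 0, 0, -0.003, 0, 0, 0], [0, 0, 0, 0, 0, 0, 0], [0, 0, 0, 0, 0, 0, 0]]
  ]
}}

```text
t: 29.37
eef_pos: [0.5629, -0.0526, 0.1925]
tcp_rot: [-0.004, -0.036, 0.999, 0.0]
contact_force: [-10.8, -1.5, 5.2]
width: -0.001
grip_force: 5.3
```

```bash
python3 - <<'E'
from h import *
from math import *
p,R=st()
s=snap('wrist','w12.png'); img=s['pixels']
s2=snap('scene','s12.png')
# hinge-frame corners predicted
for th in (0,.1,.35,.8):
    for y in (-.128,.128):
        r=(-.014,y,.206); x=r[0]*cos(th)-r[2]*sin(th); z=.02+r[2]*cos(th)+r[0]*sin(th)
        X=np.array([.6375,-.045,0])+x*np.array([.997,.075,0])+y*np.array([-.075,.997,0])+[0,0,z]
        print(th,y,proj(s2,X))
a=cv2.imread('pics/scene0.png').astype(int);b=cv2.imread('pics/s12.png').astype(int)
# vertical profile at right end of the panel, col 378
for v in range(180,215,2): print(v,a[v,378],b[v,378],end=' | ')
E
```

```text
t 29.3667 p [ 0.5629 -0.0526  0.1925] q [-0.2227  0.3887 -0.2037  0.9866 -0.002  -0.295 ] w -0.0005976228168198008 F [-10.808   -1.492    5.2172] 5.3036367148160934 
R [[-0.9973503941585325, -0.07225732567562816, -0.008430311858159059], [-0.07225847864419287, 0.9973859253032392, -0.00016813990586560978], [0.008420423733182044, 0.00044146710797782765, -0.9999644501535773]]
0 -0.128 [383.5278 194.1657]
0 0.128 [304.9868 172.0506]
0.1 -0.128 [380.7236 198.2348]
0.1 0.128 [301.493  175.4976]
0.35 -0.128 [373.3576 211.2787]
0.35 0.128 [292.8123 186.796 ]
0.8 -0.128 [360.6025 242.2671]
0.8 0.128 [279.4846 214.3948]
180 [ 85 124 179] [ 86 125 180] | 182 [ 81 118 170] [ 84 119 172] | 184 [ 81 119 169] [ 81 118 171] | 186 [ 68  97 139] [ 66  97 138] | 188 [51 62 82] [49 65 86] | 190 [102  99 102] [113 136 162] | 192 [105 103 109] [146 193 231] | 194 [137 170 206] [ 80 111 151] | 196 [141 186 227] [41 60 86] | 198 [ 59  80 113] [39 58 84] | 200 [35 51 76] [40 60 85] | 202 [38 55 76] [42 60 85] | 204 [35 52 76] [44 61 86] | 206 [38 57 79] [44 59 87] | 208 [40 56 81] [47 63 87] | 210 [44 59 82] [43 60 86] | 212 [45 59 84] [43 61 86] | 214 [45 65 86] [40 58 84] |
```

>>> {"op": "play_rows", "data": {
  "targets": [
    [[0, 0, 0, -0.004, 0, 0, 0], [0, 0, 0, -0.003, 0, 0, 0], [0, 0, 0, 0, 0, 0, 0], [0, 0, 0, 0, 0, 0, 0]]
  ]
}}

```text
t: 29.8
eef_pos: [0.5631, -0.0526, 0.1924]
tcp_rot: [-0.011, -0.036, 0.999, -0.001]
contact_force: [-30.0, -3.3, 20.0]
width: -0.0
grip_force: 15.6
```

```bash
python3 - <<'E'
from h import *
p,R=st()
snap('scene','s13.png'); b=cv2.imread('pics/s13.png').astype(int); a=cv2.imread('pics/s12.png').astype(int)
for v in range(187,199): print(v,a[v,378].sum(),b[v,378].sum(),end=' | ')
E
```

```text
t 29.8 p [ 0.5631 -0.0526  0.1924] q [-0.2201  0.3983 -0.1894  1.0031 -0.0067 -0.2915] w -0.00015406032039434587 F [-30.0441  -3.35    20.0488] 15.569714158773422 
R [[-0.9972264655580962, -0.07140356822242128, -0.020997781683158318], [-0.07137403980877244, 0.9974472967104304, -0.00215330593060516], [0.02109793430370176, -0.0006486371566930166, -0.9997772033998154]]
187 230 231 | 188 200 200 | 189 262 266 | 190 411 416 | 191 546 542 | 192 570 566 | 193 491 485 | 194 342 340 | 195 229 220 | 196 187 192 | 197 187 193 | 198 181 187 |
```

>>> {"op": "play_rows", "data": {
  "targets": [
    [[0, 0, 0, 0.01, 0, 0, 0], [0, 0, 0, 0.02, 0, 0, 0], [0, 0, 0, 0.03, 0, 0, 0], [0, 0, 0, 0.035, 0, -0.01, 0], [0, 0, 0, 0.02, 0, -0.03, 0], [0, 0, 0, 0, 0, -0.03, 0], [0, 0, 0, 0, 0, 0, 0], [0, 0, 0, 0, 0, 0, 0]]
  ]
}}

```text
t: 30.52
eef_pos: [0.4604, -0.0608, 0.2649]
tcp_rot: [0.002, -0.036, 0.999, -0.0]
contact_force: [0.8, 0.5, -0.8]
width: -0.001
grip_force: 0.0
```

```bash
python3 - <<'E'
from h import *
p,R=st()
s=snap('scene','s14.png'); b=cv2.imread('pics/s14.png').astype(int); a=cv2.imread('pics/s13.png').astype(int)
for v in range(189,197): print(v,a[v,378].sum(),b[v,378].sum(),end=' | ')
print()
for l in ['trug','spice_jar_red','spice_jar_green','olive_jar','mug','fish_tin','tea_box','tin_opener','onion_1']: print(l,[(np.round(d['box']),round(d['score'],2)) for d in manip.spot_in(l,'scene')[:2]])
# red/green/olive y in bin frame from box foot
d=manip.spot_in('spice_jar_red','scene')[0]['box']; P=atz(s,d[0],d[1],.05); print(P,(P[:2]-[.738,-.037])@[-.075,.997])
E
```

```text
t 30.5167 p [ 0.4604 -0.0608  0.2649] q [-0.2908  0.1413 -0.3471  1.0782  0.0004 -0.3631] w -0.000649350844659272 F [ 0.782   0.4678 -0.7544] 0.0 
R [[-0.9973784758482799, -0.07224104243416611, 0.004172253897751881], [-0.07224507373591373, 0.9973865705553996, -0.0008235269464422531], [-0.004101857561481533, -0.0011227928411506004, -0.9999909570095028]]
189 266 259 | 190 416 415 | 191 542 550 | 192 566 573 | 193 485 490 | 194 340 342 | 195 220 219 | 196 192 193 | 
trug [(array([404., 291.,  89.,  85.]), 0.91)]
spice_jar_red [(array([260., 219.,  19.,  33.]), 0.91)]
spice_jar_green [(array([269., 196.,  16.,  29.]), 0.9), (array([261., 221.,  19.,  34.]), 0.6)]
olive_jar [(array([422., 256.,  27.,  42.]), 0.62), (array([346., 214.,  81.,  74.]), 0.26)]
mug [(array([210., 213.,  25.,  46.]), 0.56)]
fish_tin [(array([241., 190.,  27.,  20.]), 0.9)]
tea_box [(array([456., 271.,  28.,  50.]), 0.91)]
tin_opener [(array([315., 291.,  63.,  16.]), 0.65)]
onion_1 []
[0.5286 0.2026 0.05  ] 0.2545559755630175
```

Everything is in place: the front stayed shut, and the trug, jars and bystanders stand where they should. Handing in.

```bash
python3 -c "
from station import manip
print(manip.job_done())"
```

```text
the job is handed in; nothing more can be done
None
```

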